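# Touch off a bearing housing with three work stops

## Robot

A 6-joint arm with a two-finger parallel gripper is mounted at the origin on the work surface. World frame = base frame: x ahead of the robot, y to its left, z up, the work surface at z = 0. Lengths are in mm, angles in rad, forces in N, time in s.
With the tool pointing down it reaches from about 275 to 750 mm from the base axis. Payload 10.2 kg.
Tool frame: the origin (TCP) lies at the very end of the fingers, on their centre line; the grasp point (between the pads) lies 19 mm behind it; z points along the fingers, y is the line along which they close (so a half turn about z gives the same grasp; the last joint's range is limited). The gripper opens to 85 mm and grips with 20 to 120 N. Pads are 22 mm wide; open, the fingers measure 114 mm over their backs; the gripper's body (76 mm by 85 mm) begins 54 mm behind the grasp point. The pads swing forward as they close: fully open they stand 13 mm farther back than shut.
Start: joints at [1.032, 0.313, 1.498, -0, 1.331, -0.223], TCP at [163.066, 499.04, 231.294] pointing down, gripper open.
Joint ranges: [-2.94, 2.94], [-0.97, 2.17], [0.19, 2.56], [-1.23, 4.37], [0.02, 3.11], [-2.88, 2.88]. Speed limits (rad/s): [2.39, 2.39, 3.01, 3.14, 3.14, 3.14].

## Interface

Orientations are given as a unit quaternion [w, x, y, z].
In Python, from rig import * gives the robot as it stands. The module is installed in compiled form; this text tells all that it offers.
- The arm moves only by the shell command python3 -m crank 'ROWS' [FORCE]. ROWS is JSON, a list that holds one entry, the list of rows, each a list of 7 numbers: the shift along the tool's x, y, z in units of 25 mm (1.0 is 25 mm), then the turn, a rotation vector about the tool's x, y, z in units of 8 degrees (1.0 is 8 degrees), then the finger opening in mm, from 0 to 85.4. A call has exactly 8 rows; each row shifts and turns the commanded pose from where the row before left it, along the tool's axes as they then stand; what a row does not reach is not made up. A row lasts 1/10 s, in which the tool goes at most 50 mm and 8.59 degrees, less where a joint would pass 70% of its speed; a pose out of reach is approached as far as the arm can. A call is refused whole if a number of a shift passes 1 or a number of a turn 1, either way. A call with a gripper value outside its range is refused whole. The fingers move at their own pace and stop on an object; FORCE is the grip in N (left out, the last holds). Time passes only in rows, so rows that do not move let the fingers close, or fill a call up. It gives the time, the measured TCP pose, the force, the opening and the grip force at its end, in the units of the state.
- sense(): the state, without advancing time (a new reading comes with each control period).
- capture(name): name is "scene" or "top" or "wrist"; returns the picture (480x640x3 uint8, blue, green, red); there is no depth.
- camera_model(name): a dict with "fx", "fy", "cx", "cy" (pixels), "world_from_camera" (4x4, takes a point from camera to world coordinates); the wrist camera has in their place "T_tool_cam" (4x4, takes a point from camera to tool coordinates, whose origin is the TCP and whose axes are the flange's). Camera axes: x right, y up, looking along -z (the intrinsics and any distortion apply to the point x, -y, -z); pixel columns grow to the right and rows downward; lengths in mm; the calibration is good to about 2 mm. A picture is of the moment at which its call begins: read the wrist's pose just before it. camera_model takes no time and is no camera call.
- finish_job(): hands the job in; it is judged then, once.
The state is a dict: "time_s": time; "joints": joint angles; "dq": joint speeds; "tau": joint torques, N m; "eef_pos": TCP position; "ee_rot": TCP orientation; "force": force on the tool from outside, world axes, zero at the start; "wrist_torque": the same for the moment, N m; "grip_width": opening from 0.0 (shut) to 1.0 (fully open); "grip_force": force on a finger pad.
Only numpy, scipy, OpenCV 4.12 (cv2) and the standard library are available. Lean on these libraries where they do the work, as an engineer would, in place of code of your own. Each camera call takes 0.05 s, during which the arm holds its last target. There are 200 camera calls.

## Task

The cast-iron bearing housing on the fixture plate is already lined up for drilling. Slide each of the three work stops up to it by its tab until the nose just bears on the housing edge, with a light touch and without shifting the housing, and leave all three stops set there. Leave everything else on the bench as it lies.

Things in the scene. Friction and masses are not known exactly. Their poses are not given: they have to be found in the camera images.
- fixture: aluminium plate, 300 x 300 x 20 mm, bolted down. Origin on the bench under the housing's nominal middle; the plate spans -105 to +195 mm in its x and y. Two stops on its +y side (at x = +40 and -40 mm, advancing to -y), one on its +x side (y = 0, advancing to -x); their fixed keepers are 26 mm high, 87 to 117 mm from the origin.
- housing: square flange bearing housing, grey cast iron, 2.6 kg, loose on the plate (a level push of 10 to 15 N slides or turns it). Flange nominally 130 x 130 x 15 mm, round hub, 55 mm high in all. Origin mid-underside, axes square to the flange; within 6 mm and 0.05 rad of the plate's. The edges are raw cast, up to 1.5 mm off their nominal +-65 mm: feel for them. Over 12 N marks them.
- side_stop_far_tab (a point): side stop, the one farther along the plate's +x: steel bar in a keeper, round nose (14 mm diameter) in front, upright push tab at the rear (28 wide, 10 thick, top 53 mm above the plate's face). Point: middle of the tab's rear face, 30 mm above the plate's face, 76 mm behind the nose; x = advance, z up. Drag of about 3 N, which also holds it where left; 30 mm free behind the tab.
- side_stop_near_tab (a point): side stop, the one nearer the plate's -x: steel bar in a keeper, round nose (14 mm diameter) in front, upright push tab at the rear (28 wide, 10 thick, top 53 mm above the plate's face). Point: middle of the tab's rear face, 30 mm above the plate's face, 76 mm behind the nose; x = advance, z up. Drag of about 3 N, which also holds it where left; 30 mm free behind the tab.
- end_stop_tab (a point): end stop, the single one on the plate's +x side: steel bar in a keeper, round nose (14 mm diameter) in front, upright push tab at the rear (28 wide, 10 thick, top 53 mm above the plate's face). Point: middle of the tab's rear face, 30 mm above the plate's face, 76 mm behind the nose; x = advance, z up. Drag of about 3 N, which also holds it where left; 30 mm free behind the tab.
- side_stop_far_nose (a point): the foremost point of the farther side stop's nose, 10.5 mm above the plate's upper face; axes as for the tab. It must come to bear on the housing's +y edge.
- side_stop_near_nose (a point): the foremost point of the nearer side stop's nose, 10.5 mm above the plate's upper face; axes as for the tab. It must come to bear on the housing's +y edge.
- end_stop_nose (a point): the foremost point of the end stop's nose, 10.5 mm above the plate's upper face; axes as for the tab. It must come to bear on the housing's +x edge.
- housing_corner (a point): mark on the top of the housing's flange at its (-55, -55) mm corner, to see if it has shifted
- housing_corner2 (a point): mark on the top of the housing's flange at its (+55, +55) mm corner, to see if it has shifted
- nut: bystander: steel hexagon nut, 30 mm across, 16 mm high, on the plate. Origin under its middle
- socket: bystander: steel wrench socket standing on the plate, 32 mm diameter, 38 mm high. Origin under its middle
- bolt: bystander: hexagon bolt standing on its head on the plate, 24 mm across, 50 mm high. Origin under its middle
- wrench: bystander: steel wrench, 240 mm long, flat on the bench, right of the plate
- screwdriver: bystander: screwdriver, 220 mm long, on the bench, left of the plate
- oiler: bystander: copper pump oil can, 90 mm diameter, 190 mm high with its spout, right of the plate. Origin under its middle
- bearing: bystander: spare ball bearing, 80 mm diameter, 18 mm high, flat on the bench, left of the plate. Origin under its middle
There are look-alikes about, which are no part of the job. Several things have the shape of the housing; the one meant has the colours described above.

How it is judged (in metres and radians):
At the end, for the whole second after the job is handed in: all three stops bear on the housing at once (each with more than 0.2 N, held by its own drag), and the housing is at rest within 2 mm of where it was at the start (contact force between each of side_stop_far, side_stop_near, end_stop and housing above 0.2 N and linear speed of housing below 0.01 m/s and distance of each of housing_corner, housing_corner2 from where it was at the start of the episode below 0.002 m); the robot touches nothing.
It fails at once if the housing is shifted by more than 2 mm (distance of any of housing_corner, housing_corner2 from where it was at the start of the episode above 0.002 m).
It fails at once if a stop is pressed on the housing with more than 12 N (contact force between any of side_stop_far, side_stop_near, end_stop and housing above 12 N).
It fails at once if a bystander is moved by more than 20 mm (distance of any of nut, socket, bolt, wrench, screwdriver, oiler, bearing from where it was at the start of the episode above 0.02 m).
It also fails if it takes over 61 s, if anything falls off the work surface, if the arm or the gripper's body presses on something with over 40 N, if the wrist force passes 120 N, or if a joint passes its speed limit or range.

## Working session

There is one attempt and no reset: what is moved stays moved. The work goes in short steps, Python scripts to look and compute and a shell command to move; the robot and the scene stay as the last step left them, time stands still between calls to the robot, and variables do not carry over. Pictures are saved under pics/ and viewed, at most 10 in all, crops included, and the job is handed in when it is done.

```bash
mkdir -p pics
python3 - <<'E'
from rig import *
import cv2,numpy as np
for n in("scene","top"):
    cv2.imwrite(f"pics/{n}0.png",capture(n)); m=camera_model(n); print(n,{k:(np.round(v,4).tolist()) if k!='name' else v for k,v in m.items()})
print(camera_model("wrist")); print(sense())
E
```

```text
scene {'fx': 624.8959, 'fy': 624.8959, 'cx': 320.0998, 'cy': 246.7231, 'world_from_camera': [[0.6691, -0.4601, 0.5836, 1299.1687], [0.7432, 0.4159, -0.5241, -669.8598], [-0.0016, 0.7844, 0.6202, 896.5101], [0.0, 0.0, 0.0, 1.0]]}
top {'fx': 583.633, 'fy': 583.633, 'cx': 329.3428, 'cy': 233.3479, 'world_from_camera': [[-0.0051, 0.984, -0.1783, 270.8796], [-0.9999, -0.0028, 0.013, 10.4738], [0.0123, 0.1784, 0.9839, 1532.5722], [0.0, 0.0, 0.0, 1.0]]}
{'fx': 341.0949100816529, 'fy': 341.0949100816529, 'cx': 320.9239718516945, 'cy': 242.68630762999874, 'T_tool_cam': array([[-1.73776419e-04,  9.46334056e-01,  3.23190074e-01,
         8.31221865e+01],
       [ 9.99999886e-01,  2.07480312e-05,  4.76938628e-04,
        -1.71216754e+00],
       [ 4.44637709e-04,  3.23190120e-01, -9.46333952e-01,
        -1.41339438e+02],
       [ 0.00000000e+00,  0.00000000e+00,  0.00000000e+00,
         1.00000000e+00]])}
{'time_s': 0.1, 'joints': array([ 1.03161880e+00,  3.13388108e-01,  1.49832164e+00,  3.13580219e-05,
        1.33097817e+00, -2.23390291e-01]), 'dq': array([-1.43113641e-03,  9.65252417e-05, -1.57116769e-03, -3.55930869e-04,
       -4.48680724e-04, -3.24112801e-04]), 'tau': array([ 2.42823276e-03, -4.12897933e+01, -2.60141534e+01, -2.18654673e-04,
        3.06321737e-03, -4.22112214e-05]), 'eef_pos': array([162.93623017, 498.85721745, 230.81019479]), 'ee_rot': array([-2.17915204e-04,  1.57242039e-01,  9.87559943e-01, -5.02638189e-04]), 'force': array([-0.34284445, -0.09890015,  0.91457069]), 'wrist_torque': array([-0.01457648,  0.00374924,  0.02416419]), 'grip_force': 0.0, 'grip_width': 0.9964536197128288}
```

View pics/top0.png

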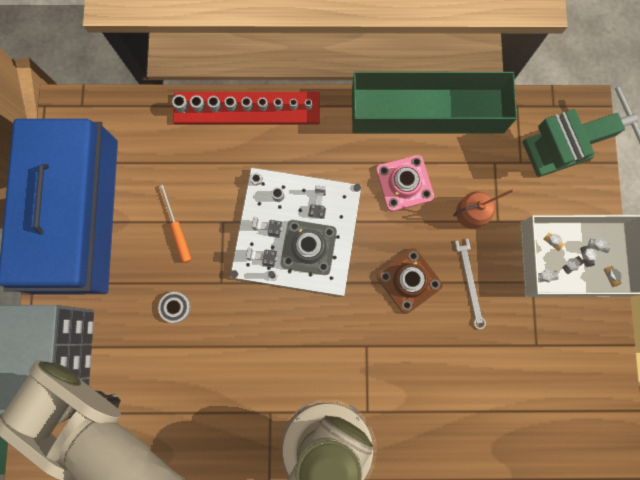

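View pics/scene0.png

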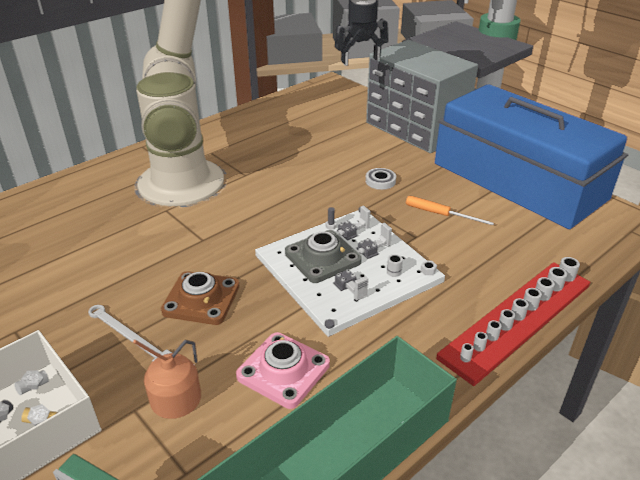

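The top view shows the plate with corners near (251,168), (360,184), (345,296) and (233,279). The dark-grey housing is at (309,246), the side stops are on the left with tabs near (254,224) and (250,253), and the end stop tab is near (320,190). The pink and brown housings are look-alikes. I'll zoom in next.

Run:
```python
import cv2
a=cv2.imread("pics/top0.png")[160:302,225:367]
cv2.imwrite("pics/top0c.png",cv2.resize(a,(568,568),interpolation=cv2.INTER_CUBIC))
```

```text
(no output)
```

View pics/top0c.png

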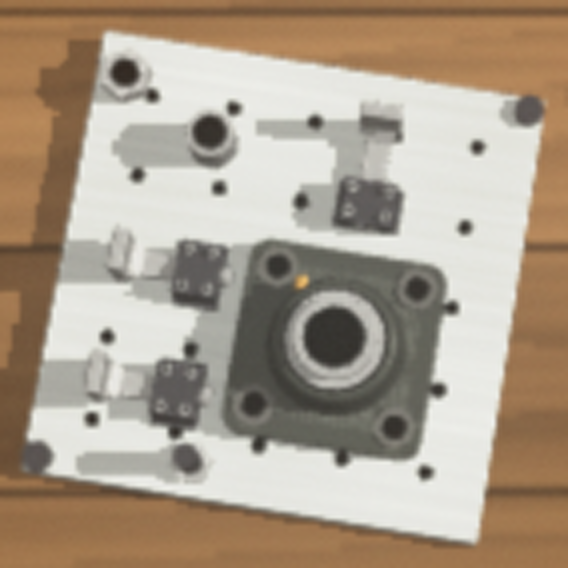

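```bash
cat > h.py <<'E'
import numpy as np
from rig import *
from scipy.optimize import least_squares
def ray(n,uv,z):
    m=camera_model(n);T=np.array(m["world_from_camera"])
    d=T[:3,:3]@np.array([(uv[0]-m["cx"])/m["fx"],-(uv[1]-m["cy"])/m["fy"],-1]);o=T[:3,3]
    return o+d*(z-o[2])/d[2]
def crop(u,v): return (225+(u+.5)/4-.5,160+(v+.5)/4-.5)
E
python3 - <<'E'
from h import *
C=[(105,32),(545,97),(478,543),(24,472)];Q=np.array([[195,195],[195,-105],[-105,-105],[-105,195]])
P=np.array([ray("top",crop(*c),20)[:2] for c in C]);print(P.round(1))
R=lambda a:np.array([[np.cos(a),-np.sin(a)],[np.sin(a),np.cos(a)]])
s=least_squares(lambda p:(Q@R(p[2]).T+p[:2]-P).ravel(),[450,50,-.15]);print(s.x,s.fun.round(1))
x,y,a=s.x
tp=lambda uv,z:(R(a).T@(ray("top",crop(*uv),z)[:2]-[x,y])).round(1)
print("hub",tp((334,338),75),"flange holes",[tp(c,35) for c in[(278,266),(417,289),(395,428),(254,404)]])
print("flange corners",[tp(c,35) for c in[(252,238),(447,268),(414,462),(222,424)]])
print("tab top rear: far",tp((113,247),73),"near",tp((91,371),73),"end",tp((382,103),73))
print("tab top front?: far",tp((124,249),73),"near",tp((102,373),73),"end",tp((381,120),73))
print("keepers",[tp(c,46) for c in[(202,272),(179,393),(370,203)]], "noses far near",tp((231,275),34),tp((208,396),34))
print("bolt",tp((188,458),70))
E
```

```text
[[724.9 200.2]
 [679.4 -94.7]
 [382.  -46.9]
 [429.1 247. ]]
[ 5.02353437e+02  3.90111905e+01 -1.57108497e-01] [ 0.5  0.9 -0.9 -0.6  0.3 -1.3  0.1  1. ]
hub [4.2 6.7] flange holes [array([51.8, 52.3]), array([ 50.7, -39.7]), array([-41.6, -39.5]), array([-40.1,  52.9])]
flange corners [array([67.6, 72.1]), array([ 67.5, -57. ]), array([-61.5, -55. ]), array([-56.1,  71.1])]
tab top rear: far [ 40.9 155.1] near [-39.8 154.8] end [160.8   0.5]
tab top front?: far [ 40.7 147.9] near [-40.  147.8] end [149.6  -0.7]
keepers [array([38.4, 99.4]), array([-41.8, 100.7]), array([100.3,  -1. ])] noses far near [41.4 81.7] [-39.4  83.2]
bolt [-84.5  85.5]
```

```bash
cat >> h.py <<'E'
X,Y,A=502.35,39.01,-.1571
def plate(p):
    c,s=np.cos(A),np.sin(A);d=p[0]-X,p[1]-Y
    return np.array([c*d[0]+s*d[1],-s*d[0]+c*d[1],p[2]])
def st():
    s=sense();f=s["force"];c,s_=np.cos(A),np.sin(A);w,x,y,z=s["ee_rot"]
    tx=np.array([1-2*(y*y+z*z),2*(x*y+w*z),2*(x*z-w*y)])
    print("t%.1f"%s["time_s"],"plate",plate(s["eef_pos"]).round(2),"F",np.round([c*f[0]+s_*f[1],-s_*f[0]+c*f[1],f[2]],2),"toolx yaw-plate-pi",round(float(np.angle(np.exp(1j*(np.arctan2(tx[1],tx[0])-A-np.pi)))),4),"tz",round(float(tx[2]),4),"g",round(s["grip_width"],3))
if __name__=="__main__": st()
E
python3 h.py; python3 -m crank '[[[0,0,0,0,0,-1,0],[0,0,0,0,0,-0.137,0],[0,0,0,0,0,0,0],[0,0,0,0,0,0,0],[0,0,0,0,0,0,0],[0,0,0,0,0,0,0],[0,0,0,0,0,0,0],[0,0,0,0,0,0,0]]]'; python3 h.py
```

```text
t0.1 plate [-407.18  401.08  230.81] F [-0.32 -0.15  0.91] toolx yaw-plate-pi -0.1587 tz 0.0003 g 0.996
time_s: 0.9
eef_pos: [163.1, 499.0, 231.3]
ee_rot: [0.0, 0.079, 0.997, 0.0]
force: [-0.2, 0.2, -0.1]
grip_width: -0.001
grip_force: 0.0
t0.9 plate [-407.08  401.29  231.3 ] F [-0.27  0.17 -0.1 ] toolx yaw-plate-pi -0.0002 tz -0.0 g -0.001
```

```bash
python3 -m crank '[[[-0.5,-0.5,0,0,0,0,0],[-1,-0.53,0,0,0,0,0],[-1,-0.53,0,0,0,0,0],[-1,-0.53,0,0,0,0,0],[-1,-0.53,0,0,0,0,0],[-1,-0.53,0,0,0,0,0],[-1,-0.53,0,0,0,0,0],[-1,-0.53,0,0,0,0,0]]]' >/dev/null;  python3 -m crank '[[[-1,-0.53,0.6,0,0,0,0],[-1,-0.53,0.6,0,0,0,0],[-1,-0.53,0.6,0,0,0,0],[-1,-0.53,0.6,0,0,0,0],[-1,-0.53,0.6,0,0,0,0],[-1,-0.53,0.6,0,0,0,0],[-1,-0.53,0.6,0,0,0,0],[-1,-0.53,0.6,0,0,0,0]]]'; python3 h.py
```

```text
time_s: 2.5
eef_pos: [513.7, 229.0, 110.7]
ee_rot: [0.0, 0.079, 0.997, 0.0]
force: [0.4, 0.6, 0.6]
grip_width: -0.0
grip_force: 0.0
t2.5 plate [-18.53 189.39 110.7 ] F [0.33 0.62 0.57] toolx yaw-plate-pi -0.0003 tz -0.0001 g -0.0
```

Run:
```python
from h import *
import cv2
st();s=sense();a=capture("wrist");np.savez("w1.npz",p=s["eef_pos"],q=s["ee_rot"]);cv2.imwrite("pics/w1.png",a)
```

```text
t2.5 plate [-18.53 189.39 110.7 ] F [0.33 0.62 0.57] toolx yaw-plate-pi -0.0003 tz -0.0001 g -0.0
```

View pics/w1.png

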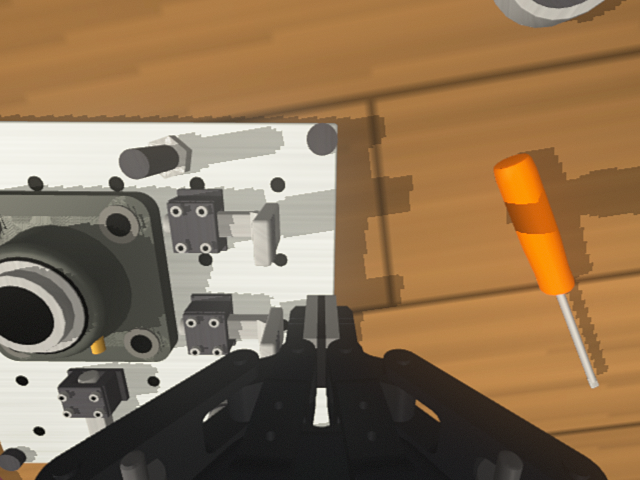

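The wrist view shows the shut fingers at (322,330), the near tab at (265,235) and its keeper at (197,225). The housing's +y flange edge runs from about (160,215) to (177,345), and the bolt is clear of it all at (150,160).

Run:
```python
from h import *
import cv2
from scipy.spatial.transform import Rotation as Ro
d=np.load("w1.npz");m=camera_model("wrist");q=d["q"];T=np.eye(4);T[:3,:3]=Ro.from_quat([q[1],q[2],q[3],q[0]]).as_matrix();T[:3,3]=d["p"];W=T@m["T_tool_cam"]
def pr(u,v,z):
    r=W[:3,:3]@np.array([(u-m["cx"])/m["fx"],-(v-m["cy"])/m["fy"],-1]);o=W[:3,3];return plate(o+r*(z-o[2])/r[2]).round(1)
print("plate corner",pr(338,123,20),"tab near",pr(268,235,73),pr(256,235,73),"keeper",pr(195,212,46),"edge",[pr(*c,35).tolist() for c in((162,220),(168,260),(177,340))])
a=cv2.imread("pics/w1.png")[110:370,100:340];cv2.imwrite("pics/w1c.png",cv2.resize(a,None,fx=2.3,fy=2.3,interpolation=cv2.INTER_CUBIC))
```

```text
plate corner [-103.9  198.6   20. ] tab near [-45.3 158.5  73. ] [-45.3 151.9  73. ] keeper [-51.7 109.6  46. ] edge [[-43.6, 83.1, 35.0], [-15.3, 82.9, 35.0], [48.8, 80.3, 35.0]]
```

View pics/w1c.png

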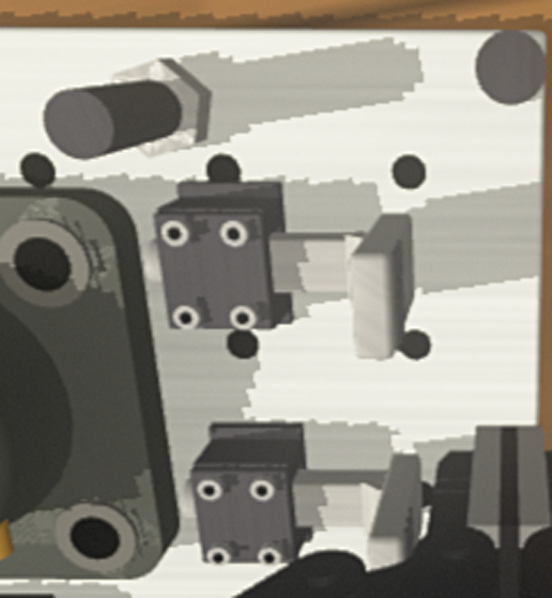

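```bash
python3 -m crank '[[[-0.35,0,0.2,0,0,0,0],[-0.5,0,0.4,0,0,0,0],[-0.5,0,0.4,0,0,0,0],[-0.5,0,0.4,0,0,0,0],[-0.5,0,0.4,0,0,0,0],[0,0,0.4,0,0,0,0],[0,0,0.23,0,0,0,0],[0,0,0,0,0,0,0]]]' >/dev/null; python3 h.py
```

```text
t3.4 plate [ 38.11 190.26  49.85] F [-0.52  0.1   0.07] toolx yaw-plate-pi 0.0006 tz 0.0016 g 0.001
```

```bash
python3 -m crank '[[[-0.04,-0.2,0,0,0,0,0],[0,-0.2,0,0,0,0,0],[0,-0.08,0,0,0,0,0],[0,-0.02,0,0,0,0,0],[0,-0.02,0,0,0,0,0],[0,0,0,0,0,0,0],[0,0,0,0,0,0,0],[0,0,0,0,0,0,0]]]' >/dev/null; python3 h.py
python3 -m crank '[[[0,-0.02,0,0,0,0,0],[0,-0.02,0,0,0,0,0],[0,-0.02,0,0,0,0,0],[0,-0.02,0,0,0,0,0],[0,-0.02,0,0,0,0,0],[0,-0.02,0,0,0,0,0],[0,0,0,0,0,0,0],[0,0,0,0,0,0,0]]]' >/dev/null; python3 h.py
```

```text
t4.2 plate [ 40.14 177.15  50.52] F [-0.11 -0.56  0.41] toolx yaw-plate-pi 0.0002 tz 0.0 g 0.005
t5.0 plate [ 40.18 174.15  50.56] F [-0.31  1.03  0.53] toolx yaw-plate-pi 0.0001 tz -0.0001 g 0.002
```

```bash
python3 -m crank '[[[0,-0.02,0,0,0,0,0],[0,-0.02,0,0,0,0,0],[0,-0.02,0,0,0,0,0],[0,-0.02,0,0,0,0,0],[0,0,0,0,0,0,0],[0,0,0,0,0,0,0],[0,0,0,0,0,0,0],[0,0,0,0,0,0,0]]]' >/dev/null; python3 h.py
```

```text
t5.8 plate [ 40.17 172.04  50.55] F [ 0.01  2.39 -0.47] toolx yaw-plate-pi 0.0001 tz 0.0 g 0.002
```

```bash
python3 -m crank '[[[0,-0.02,0,0,0,0,0],[0,-0.02,0,0,0,0,0],[0,-0.02,0,0,0,0,0],[0,-0.02,0,0,0,0,0],[0,0,0,0,0,0,0],[0,0,0,0,0,0,0],[0,0,0,0,0,0,0],[0,0,0,0,0,0,0]]]' >/dev/null; python3 h.py
```

```text
t6.5 plate [ 40.19 169.98  50.54] F [ 0.61  1.83 -0.16] toolx yaw-plate-pi -0.0 tz 0.0001 g -0.002
```

```bash
cat > m.py <<'E'
from h import *
import sys
n=int(sys.argv[1]) if len(sys.argv)>1 else 3
f=[]
for i in range(n): f.append(sense()["force"]); capture("top")
f.append(sense()["force"]);f=np.array(f);c,s=np.cos(A),np.sin(A)
print("plate F mean",np.round([(c*f[:,0]+s*f[:,1]).mean(),(-s*f[:,0]+c*f[:,1]).mean(),f[:,2].mean()],2),"sd",f.std(0).round(2));st()
E
python3 -m crank '[[[0,-0.02,0,0,0,0,0],[0,-0.02,0,0,0,0,0],[0,-0.01,0,0,0,0,0],[0,-0.01,0,0,0,0,0],[0,0,0,0,0,0,0],[0,0,0,0,0,0,0],[0,0,0,0,0,0,0],[0,0,0,0,0,0,0]]]' >/dev/null; python3 m.py
python3 - <<'E'
from h import *
import cv2
a=capture("wrist");cv2.imwrite("pics/w2.png",a[:, :400])
E
```

```text
plate F mean [-0.48  2.33  0.24] sd [0.73 0.4  0.31]
t7.5 plate [ 40.18 168.53  50.55] F [-1.42  1.74  0.02] toolx yaw-plate-pi 0.0001 tz 0.0 g -0.001
```

View pics/w2.png

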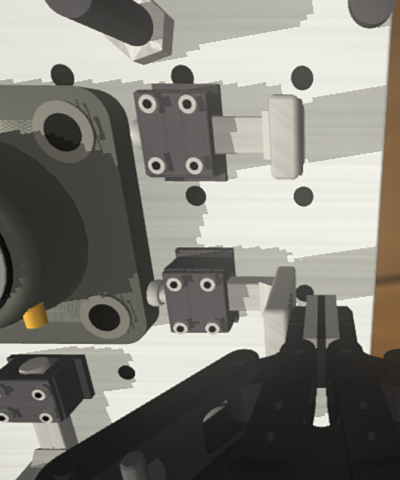

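Run:
```python
import cv2
a=cv2.imread("pics/w2.png")
b=cv2.resize(a[255:330,110:190],None,fx=7,fy=7,interpolation=cv2.INTER_CUBIC)
cv2.imwrite("pics/w2c.png",b)
```

```text
(no output)
```

View pics/w2c.png

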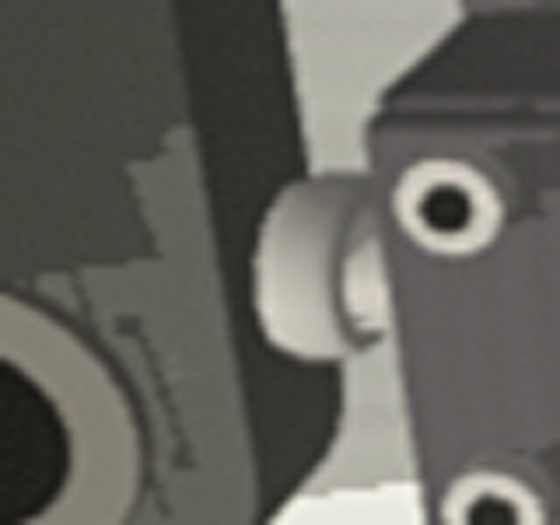

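The zoom shows the far nose tip at about (256,270). The flange face at nose height is near 250, so the gap is under about 1.5 mm, and I'll use fine steps from here.

```bash
python3 -m crank '[[[0,-0.008,0,0,0,0,0],[0,-0.004,0,0,0,0,0],[0,0,0,0,0,0,0],[0,0,0,0,0,0,0],[0,0,0,0,0,0,0],[0,0,0,0,0,0,0],[0,0,0,0,0,0,0],[0,0,0,0,0,0,0]]]' >/dev/null; python3 m.py 2
```

```text
plate F mean [-0.66  3.12  0.3 ] sd [0.34 0.44 0.59]
t8.4 plate [ 40.17 168.26  50.54] F [-1.16  3.55 -0.48] toolx yaw-plate-pi 0.0001 tz 0.0 g 0.003
```

```bash
python3 -m crank '[[[0,-0.008,0,0,0,0,0],[0,-0.004,0,0,0,0,0],[0,0,0,0,0,0,0],[0,0,0,0,0,0,0],[0,0,0,0,0,0,0],[0,0,0,0,0,0,0],[0,0,0,0,0,0,0],[0,0,0,0,0,0,0]]]' >/dev/null; python3 m.py 2
```

```text
plate F mean [-0.42  3.03  0.47] sd [0.52 0.35 0.48]
t9.3 plate [ 40.17 167.93  50.53] F [-1.05  2.54 -0.14] toolx yaw-plate-pi 0.0001 tz 0.0 g 0.004
```

```bash
python3 -m crank '[[[0,-0.008,0,0,0,0,0],[0,-0.004,0,0,0,0,0],[0,0,0,0,0,0,0],[0,0,0,0,0,0,0],[0,0,0,0,0,0,0],[0,0,0,0,0,0,0],[0,0,0,0,0,0,0],[0,0,0,0,0,0,0]]]' >/dev/null; python3 m.py 2
```

```text
plate F mean [-0.5   2.82  0.35] sd [0.55 0.1  0.39]
t10.2 plate [ 40.18 167.66  50.55] F [-0.95  2.73 -0.1 ] toolx yaw-plate-pi 0.0 tz -0.0 g -0.003
```

```bash
python3 -m crank '[[[0,-0.008,0,0,0,0,0],[0,-0.004,0,0,0,0,0],[0,0,0,0,0,0,0],[0,0,0,0,0,0,0],[0,0,0,0,0,0,0],[0,0,0,0,0,0,0],[0,0,0,0,0,0,0],[0,0,0,0,0,0,0]]]' >/dev/null; python3 m.py 2
```

```text
plate F mean [-1.64  2.15  0.27] sd [0.31 0.04 0.24]
t11.2 plate [ 40.15 167.32  50.53] F [-1.94  2.12  0.55] toolx yaw-plate-pi 0.0001 tz 0.0001 g 0.003
```

```bash
python3 -m crank '[[[0,-0.008,0,0,0,0,0],[0,-0.008,0,0,0,0,0],[0,0,0,0,0,0,0],[0,0,0,0,0,0,0],[0,0,0,0,0,0,0],[0,0,0,0,0,0,0],[0,0,0,0,0,0,0],[0,0,0,0,0,0,0]]]' >/dev/null; python3 m.py 2
```

```text
plate F mean [-1.45  2.12  0.12] sd [0.41 0.58 0.67]
t12.1 plate [ 40.18 166.95  50.54] F [-1.31  2.87 -0.54] toolx yaw-plate-pi 0.0 tz 0.0 g 0.004
```

```bash
python3 -m crank '[[[0,-0.008,0,0,0,0,0],[0,-0.008,0,0,0,0,0],[0,0,0,0,0,0,0],[0,0,0,0,0,0,0],[0,0,0,0,0,0,0],[0,0,0,0,0,0,0],[0,0,0,0,0,0,0],[0,0,0,0,0,0,0]]]' >/dev/null; python3 m.py 2
```

```text
plate F mean [-1.2   2.79  0.77] sd [0.32 0.36 0.38]
t12.9 plate [ 40.2  166.54  50.54] F [-1.63  2.95  0.55] toolx yaw-plate-pi -0.0 tz 0.0 g -0.0
```

```bash
python3 -m crank '[[[0,-0.008,0,0,0,0,0],[0,-0.008,0,0,0,0,0],[0,0,0,0,0,0,0],[0,0,0,0,0,0,0],[0,0,0,0,0,0,0],[0,0,0,0,0,0,0],[0,0,0,0,0,0,0],[0,0,0,0,0,0,0]]]' >/dev/null; python3 m.py 2
```

```text
plate F mean [-1.7   2.87  0.03] sd [0.18 0.32 0.67]
t13.8 plate [ 40.18 166.16  50.54] F [-1.85  3.05  0.6 ] toolx yaw-plate-pi 0.0 tz 0.0 g 0.003
```

Run:
```python
from h import *
import cv2
a=capture("wrist");cv2.imwrite("pics/w3.png",a)
b=cv2.imread("pics/w2.png")
v=np.hstack([cv2.resize(i[255:330,110:190],None,fx=5,fy=5,interpolation=cv2.INTER_CUBIC) for i in (b,a)])
cv2.imwrite("pics/w3c.png",v)
```

```text
(no output)
```

View pics/w3c.png

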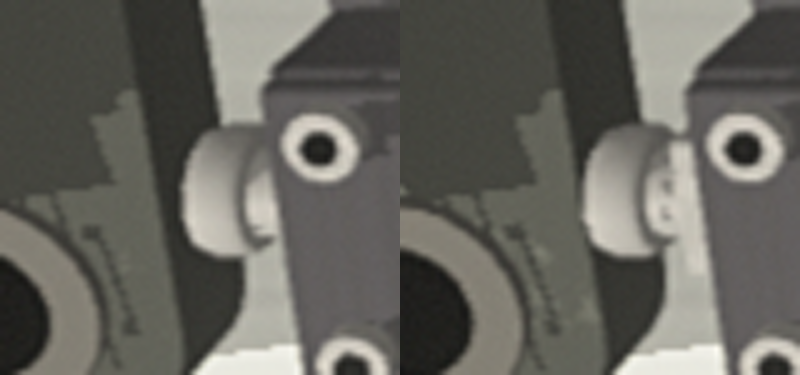

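Right panel: the nose tip (583,195) is now almost on the flange's top edge line (~580), so about 1 mm or less remains and no contact force has shown yet.

```bash
python3 -m crank '[[[0,-0.006,0,0,0,0,0],[0,-0.006,0,0,0,0,0],[0,0,0,0,0,0,0],[0,0,0,0,0,0,0],[0,0,0,0,0,0,0],[0,0,0,0,0,0,0],[0,0,0,0,0,0,0],[0,0,0,0,0,0,0]]]' >/dev/null; python3 m.py 2
```

```text
plate F mean [-1.56  2.88  0.25] sd [0.16 0.36 0.44]
t14.8 plate [ 40.17 165.83  50.54] F [-1.33  2.88 -0.22] toolx yaw-plate-pi 0.0 tz 0.0001 g 0.003
```

```bash
python3 -m crank '[[[0,-0.006,0,0,0,0,0],[0,-0.004,0,0,0,0,0],[0,0,0,0,0,0,0],[0,0,0,0,0,0,0],[0,0,0,0,0,0,0],[0,0,0,0,0,0,0],[0,0,0,0,0,0,0],[0,0,0,0,0,0,0]]]' >/dev/null; python3 m.py 2
```

```text
plate F mean [-1.14  2.22  0.49] sd [0.29 0.11 0.56]
t15.7 plate [ 40.18 165.63  50.55] F [-1.38  2.33  0.35] toolx yaw-plate-pi 0.0001 tz -0.0 g -0.001
```

```bash
python3 -m crank '[[[0,-0.006,0,0,0,0,0],[0,-0.004,0,0,0,0,0],[0,0,0,0,0,0,0],[0,0,0,0,0,0,0],[0,0,0,0,0,0,0],[0,0,0,0,0,0,0],[0,0,0,0,0,0,0],[0,0,0,0,0,0,0]]]' >/dev/null; python3 m.py 2
```

```text
plate F mean [-1.35  2.54  0.33] sd [0.4  0.17 0.16]
t16.6 plate [ 40.18 165.37  50.54] F [-1.14  2.61  0.19] toolx yaw-plate-pi 0.0001 tz 0.0 g 0.001
```

```bash
python3 -m crank '[[[0,-0.006,0,0,0,0,0],[0,-0.004,0,0,0,0,0],[0,0,0,0,0,0,0],[0,0,0,0,0,0,0],[0,0,0,0,0,0,0],[0,0,0,0,0,0,0],[0,0,0,0,0,0,0],[0,0,0,0,0,0,0]]]' >/dev/null; python3 m.py 2
```

```text
plate F mean [-1.47  5.46 -0.13] sd [0.27 0.6  0.6 ]
t17.5 plate [ 40.16 165.22  50.54] F [-1.47  4.63 -0.71] toolx yaw-plate-pi 0.0 tz 0.0 g -0.0
```

```bash
python3 -m crank '[[[0,0.12,0,0,0,0,0],[0,0.6,0,0,0,0,0],[0.6,0,0,0,0,0,0],[0.8,0,0,0,0,0,0],[0.8,0,0,0,0,0,0],[0.8,0,0,0,0,0,0],[0.2,-0.15,0,0,0,0,0],[0,-0.15,0,0,0,0,0]]]' >/dev/null; python3 h.py;  python3 -m crank '[[[0,-0.04,0,0,0,0,0],[0,-0.04,0,0,0,0,0],[0,-0.04,0,0,0,0,0],[0,-0.04,0,0,0,0,0],[0,-0.04,0,0,0,0,0],[0,-0.02,0,0,0,0,0],[0,0,0,0,0,0,0],[0,0,0,0,0,0,0]]]' >/dev/null; python3 m.py 2
```

```text
t18.3 plate [-39.69 175.83  50.76] F [-0.41  0.56  0.49] toolx yaw-plate-pi 0.001 tz -0.0005 g 0.002
plate F mean [1.62 2.03 0.43] sd [0.35 0.64 0.44]
t19.2 plate [-39.89 170.07  50.52] F [1.49 2.8  1.04] toolx yaw-plate-pi 0.0001 tz 0.0002 g 0.007
```

```bash
python3 -m crank '[[[0,-0.03,0,0,0,0,0],[0,-0.03,0,0,0,0,0],[0,-0.02,0,0,0,0,0],[0,-0.01,0,0,0,0,0],[0,0,0,0,0,0,0],[0,0,0,0,0,0,0],[0,0,0,0,0,0,0],[0,0,0,0,0,0,0]]]' >/dev/null; python3 m.py 2
```

```text
plate F mean [0.34 2.32 0.65] sd [0.22 0.4  0.19]
t20.1 plate [-39.89 167.8   50.5 ] F [0.13 1.73 0.44] toolx yaw-plate-pi 0.0 tz 0.0002 g 0.002
```

```bash
python3 -m crank '[[[0,-0.006,0,0,0,0,0],[0,-0.004,0,0,0,0,0],[0,0,0,0,0,0,0],[0,0,0,0,0,0,0],[0,0,0,0,0,0,0],[0,0,0,0,0,0,0],[0,0,0,0,0,0,0],[0,0,0,0,0,0,0]]]' >/dev/null; python3 m.py 2
```

```text
plate F mean [-0.64  3.1   0.59] sd [0.14 0.35 0.56]
t21.0 plate [-39.87 167.6   50.53] F [-0.82  3.02 -0.2 ] toolx yaw-plate-pi 0.0001 tz 0.0001 g 0.001
```

```bash
python3 -m crank '[[[0,-0.006,0,0,0,0,0],[0,-0.004,0,0,0,0,0],[0,0,0,0,0,0,0],[0,0,0,0,0,0,0],[0,0,0,0,0,0,0],[0,0,0,0,0,0,0],[0,0,0,0,0,0,0],[0,0,0,0,0,0,0]]]' >/dev/null; python3 m.py 2
```

```text
plate F mean [-0.64  2.49  0.6 ] sd [0.08 0.51 0.42]
t21.9 plate [-39.87 167.35  50.51] F [-0.83  2.91  0.4 ] toolx yaw-plate-pi 0.0001 tz 0.0001 g -0.002
```

```bash
python3 -m crank '[[[0,-0.006,0,0,0,0,0],[0,-0.004,0,0,0,0,0],[0,0,0,0,0,0,0],[0,0,0,0,0,0,0],[0,0,0,0,0,0,0],[0,0,0,0,0,0,0],[0,0,0,0,0,0,0],[0,0,0,0,0,0,0]]]' >/dev/null; python3 m.py 2
```

```text
plate F mean [-0.61  3.18  0.73] sd [0.41 0.41 0.25]
t22.8 plate [-39.83 167.1   50.53] F [-0.32  3.68  0.39] toolx yaw-plate-pi 0.0 tz 0.0 g -0.002
```

```bash
python3 -m crank '[[[0,-0.006,0,0,0,0,0],[0,-0.006,0,0,0,0,0],[0,0,0,0,0,0,0],[0,0,0,0,0,0,0],[0,0,0,0,0,0,0],[0,0,0,0,0,0,0],[0,0,0,0,0,0,0],[0,0,0,0,0,0,0]]]' >/dev/null; python3 m.py 2
```

```text
plate F mean [-0.67  2.57  0.92] sd [0.17 0.23 0.2 ]
t23.7 plate [-39.85 166.79  50.51] F [-0.62  2.89  0.82] toolx yaw-plate-pi 0.0001 tz 0.0001 g -0.001
```

```bash
python3 -m crank '[[[0,-0.006,0,0,0,0,0],[0,-0.004,0,0,0,0,0],[0,0,0,0,0,0,0],[0,0,0,0,0,0,0],[0,0,0,0,0,0,0],[0,0,0,0,0,0,0],[0,0,0,0,0,0,0],[0,0,0,0,0,0,0]]]' >/dev/null; python3 m.py 2
```

```text
plate F mean [-1.69  2.44  0.05] sd [0.61 0.2  0.2 ]
t24.6 plate [-39.82 166.56  50.57] F [-0.98  2.27  0.26] toolx yaw-plate-pi 0.0001 tz 0.0 g 0.0
```

```bash
python3 -m crank '[[[0,-0.006,0,0,0,0,0],[0,-0.006,0,0,0,0,0],[0,0,0,0,0,0,0],[0,0,0,0,0,0,0],[0,0,0,0,0,0,0],[0,0,0,0,0,0,0],[0,0,0,0,0,0,0],[0,0,0,0,0,0,0]]]' >/dev/null; python3 m.py 1
```

```text
plate F mean [-1.2   2.48  0.28] sd [0.32 0.22 0.27]
t25.4 plate [-39.83 166.23  50.53] F [-1.55  2.65  0.01] toolx yaw-plate-pi 0.0001 tz 0.0 g -0.0
```

```bash
python3 -m crank '[[[0,-0.006,0,0,0,0,0],[0,-0.006,0,0,0,0,0],[0,0,0,0,0,0,0],[0,0,0,0,0,0,0],[0,0,0,0,0,0,0],[0,0,0,0,0,0,0],[0,0,0,0,0,0,0],[0,0,0,0,0,0,0]]]' >/dev/null; python3 m.py 1
```

```text
plate F mean [-0.48  2.45 -0.25] sd [0.31 0.69 0.31]
t26.3 plate [-39.82 165.97  50.53] F [-0.29  3.18  0.05] toolx yaw-plate-pi 0.0001 tz 0.0 g -0.001
```

```bash
python3 -m crank '[[[0,-0.006,0,0,0,0,0],[0,-0.006,0,0,0,0,0],[0,0,0,0,0,0,0],[0,0,0,0,0,0,0],[0,0,0,0,0,0,0],[0,0,0,0,0,0,0],[0,0,0,0,0,0,0],[0,0,0,0,0,0,0]]]' >/dev/null; python3 m.py 1
```

```text
plate F mean [-1.71  4.9  -0.47] sd [0.05 0.26 0.44]
t27.1 plate [-39.81 165.86  50.56] F [-1.8   5.15 -0.02] toolx yaw-plate-pi 0.0 tz -0.0001 g 0.0
```

```bash
python3 -m crank '[[[0,-0.006,0,0,0,0,0],[0,-0.004,0,0,0,0,0],[0,0,0,0,0,0,0],[0,0,0,0,0,0,0],[0,0,0,0,0,0,0],[0,0,0,0,0,0,0],[0,0,0,0,0,0,0],[0,0,0,0,0,0,0]]]' >/dev/null; python3 m.py 1
```

```text
plate F mean [-1.12  5.77 -0.29] sd [0.03 0.08 0.56]
t28.0 plate [-39.82 165.84  50.59] F [-1.1   5.86 -0.84] toolx yaw-plate-pi -0.0001 tz -0.0003 g -0.002
```

```bash
python3 -m crank '[[[0,0.12,0,0,0,0,0],[0,0.6,-0.2,0,0,0,0],[0,0,-0.7,0,0,0,0],[0,0,-0.7,0,0,0,0],[-0.5,-0.4,0,0,0,0,0],[-1,-0.816,0,0,0,0,0],[-1,-0.816,0,0,0,0,0],[-1,-0.816,0,0,0,0,0]]]' >/dev/null; python3 h.py;  python3 -m crank '[[[-1,-0.816,0,0,0,0,0],[-1,-0.816,0,0,0,0,0],[-1,-0.816,0,0,0,0,0],[-1,-0.816,0,0,0,0,0],[-1,-0.816,0,0,0,0,0],[-0.6,-0.412,0,0,0,0,0],[0,0,0.3,0,0,0,0],[0,0,0.5,0,0,0,0]]]' >/dev/null; python3 h.py
```

```text
t28.8 plate [ 49.13 111.02  90.1 ] F [0.71 0.44 0.93] toolx yaw-plate-pi 0.0 tz 0.0001 g -0.002
t29.6 plate [ 1.8767e+02 -1.3000e-01  6.9550e+01] F [0.59 0.44 0.19] toolx yaw-plate-pi -0.0003 tz -0.0001 g -0.002
```

```bash
python3 -m crank '[[[0,0,0.4,0,0,0,0],[0,0,0.38,0,0,0,0],[0.2,0,0,0,0,0,0],[0.2,0,0,0,0,0,0],[0.08,0,0,0,0,0,0],[0.04,0,0,0,0,0,0],[0.02,0,0,0,0,0,0],[0,0,0,0,0,0,0]]]' >/dev/null; python3 h.py;  python3 -m crank '[[[0.04,0,0,0,0,0,0],[0.04,0,0,0,0,0,0],[0.04,0,0,0,0,0,0],[0.04,0,0,0,0,0,0],[0.04,0,0,0,0,0,0],[0.02,0,0,0,0,0,0],[0,0,0,0,0,0,0],[0,0,0,0,0,0,0]]]' >/dev/null; python3 m.py 2
```

```text
t30.4 plate [ 1.7429e+02 -1.0000e-01  5.1310e+01] F [1.52 0.96 0.06] toolx yaw-plate-pi 0.0001 tz -0.0005 g -0.0
plate F mean [ 2.09  0.02 -1.24] sd [0.53 0.32 0.15]
t31.3 plate [ 1.6865e+02 -1.0000e-01  5.1020e+01] F [ 2.69  0.42 -1.14] toolx yaw-plate-pi 0.0001 tz 0.0002 g -0.005
```

```bash
python3 -m crank '[[[0.04,0,0,0,0,0,0],[0.04,0,0,0,0,0,0],[0.03,0,0,0,0,0,0],[0.02,0,0,0,0,0,0],[0.02,0,0,0,0,0,0],[0,0,0,0,0,0,0],[0,0,0,0,0,0,0],[0,0,0,0,0,0,0]]]' >/dev/null; python3 m.py 1
python3 - <<'E'
from h import *
import cv2
a=capture("wrist");cv2.imwrite("pics/w4.png",a)
v=np.hstack([cv2.resize(a,(400,300)),cv2.resize(a[0:150,250:400],(400,400),interpolation=cv2.INTER_CUBIC)[:300]])
cv2.imwrite("pics/w4c.png",cv2.resize(a[0:240,200:440],(580,580),interpolation=cv2.INTER_CUBIC))
E
```

```text
plate F mean [ 1.89  0.22 -0.79] sd [0.54 0.34 0.13]
t32.1 plate [ 1.6484e+02 -7.0000e-02  5.1030e+01] F [ 2.48 -0.03 -0.66] toolx yaw-plate-pi 0.0001 tz 0.0003 g -0.0
```

View pics/w4c.png

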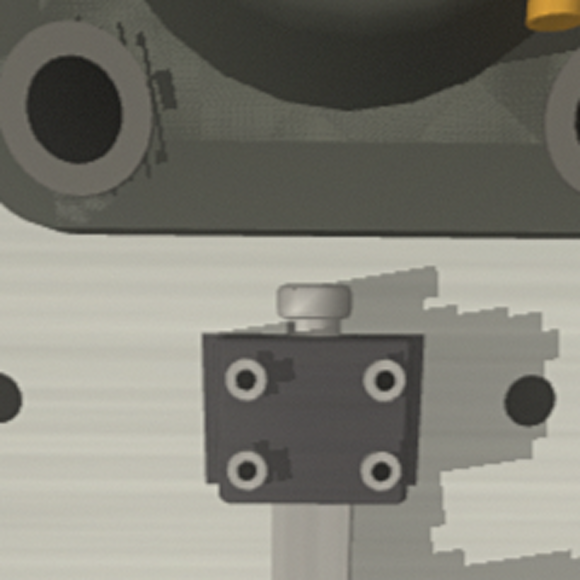

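The nose tip is at row 283 and the flange edge at about 235. The 14 mm nose spans 75 px, so the gap is about 9 mm, which puts contact near TCP x ≈ 155.8.

```bash
python3 -m crank '[[[0.05,0,0,0,0,0,0],[0.06,0,0,0,0,0,0],[0.06,0,0,0,0,0,0],[0.05,0,0,0,0,0,0],[0.03,0,0,0,0,0,0],[0.02,0,0,0,0,0,0],[0.01,0,0,0,0,0,0],[0,0,0,0,0,0,0]]]' >/dev/null; python3 m.py 2
```

```text
plate F mean [ 2.29  0.96 -1.53] sd [0.08 0.33 0.29]
t33.1 plate [ 1.5788e+02 -4.0000e-02  5.1020e+01] F [ 2.25  1.36 -1.21] toolx yaw-plate-pi 0.0001 tz 0.0002 g -0.001
```

```bash
python3 -m crank '[[[0.006,0,0,0,0,0,0],[0.006,0,0,0,0,0,0],[0,0,0,0,0,0,0],[0,0,0,0,0,0,0],[0,0,0,0,0,0,0],[0,0,0,0,0,0,0],[0,0,0,0,0,0,0],[0,0,0,0,0,0,0]]]' >/dev/null; python3 m.py 2
```

```text
plate F mean [ 3.46  0.91 -1.37] sd [0.39 0.55 0.76]
t34.0 plate [ 1.5764e+02 -7.0000e-02  5.1050e+01] F [ 2.91  1.5  -2.45] toolx yaw-plate-pi 0.0001 tz 0.0 g -0.003
```

```bash
python3 -m crank '[[[0.006,0,0,0,0,0,0],[0.006,0,0,0,0,0,0],[0,0,0,0,0,0,0],[0,0,0,0,0,0,0],[0,0,0,0,0,0,0],[0,0,0,0,0,0,0],[0,0,0,0,0,0,0],[0,0,0,0,0,0,0]]]' >/dev/null; python3 m.py 2
```

```text
plate F mean [ 2.18  1.37 -1.72] sd [0.29 0.46 0.35]
t34.9 plate [ 1.5734e+02 -8.0000e-02  5.1060e+01] F [ 2.34  0.73 -1.27] toolx yaw-plate-pi 0.0 tz -0.0 g -0.001
```

```bash
python3 -m crank '[[[0.006,0,0,0,0,0,0],[0.006,0,0,0,0,0,0],[0,0,0,0,0,0,0],[0,0,0,0,0,0,0],[0,0,0,0,0,0,0],[0,0,0,0,0,0,0],[0,0,0,0,0,0,0],[0,0,0,0,0,0,0]]]' >/dev/null; python3 m.py 2
```

```text
plate F mean [ 3.41  1.88 -1.62] sd [0.44 0.12 0.39]
t35.8 plate [ 1.5705e+02 -8.0000e-02  5.1080e+01] F [ 3.44  1.73 -1.64] toolx yaw-plate-pi 0.0001 tz -0.0001 g 0.002
```

```bash
python3 -m crank '[[[0.006,0,0,0,0,0,0],[0.006,0,0,0,0,0,0],[0,0,0,0,0,0,0],[0,0,0,0,0,0,0],[0,0,0,0,0,0,0],[0,0,0,0,0,0,0],[0,0,0,0,0,0,0],[0,0,0,0,0,0,0]]]' >/dev/null; python3 m.py 2
```

```text
plate F mean [ 2.77  2.08 -0.67] sd [0.32 0.49 0.3 ]
t36.7 plate [ 1.5672e+02 -8.0000e-02  5.1020e+01] F [ 2.54  2.66 -0.99] toolx yaw-plate-pi 0.0 tz 0.0001 g -0.004
```

```bash
python3 -m crank '[[[0.006,0,0,0,0,0,0],[0.006,0,0,0,0,0,0],[0,0,0,0,0,0,0],[0,0,0,0,0,0,0],[0,0,0,0,0,0,0],[0,0,0,0,0,0,0],[0,0,0,0,0,0,0],[0,0,0,0,0,0,0]]]' >/dev/null; python3 m.py 2
```

```text
plate F mean [ 2.98  1.52 -1.27] sd [0.33 0.45 0.53]
t37.6 plate [ 1.5646e+02 -1.1000e-01  5.1050e+01] F [ 2.72  0.89 -1.87] toolx yaw-plate-pi 0.0 tz -0.0 g 0.002
```

```bash
python3 -m crank '[[[0.006,0,0,0,0,0,0],[0.004,0,0,0,0,0,0],[0,0,0,0,0,0,0],[0,0,0,0,0,0,0],[0,0,0,0,0,0,0],[0,0,0,0,0,0,0],[0,0,0,0,0,0,0],[0,0,0,0,0,0,0]]]' >/dev/null; python3 m.py 2
```

```text
plate F mean [ 3.05  1.91 -1.02] sd [0.61 0.06 0.52]
t38.5 plate [ 1.5618e+02 -8.0000e-02  5.1050e+01] F [ 2.22  1.74 -1.73] toolx yaw-plate-pi 0.0001 tz 0.0 g -0.001
```

```bash
python3 -m crank '[[[0.006,0,0,0,0,0,0],[0.004,0,0,0,0,0,0],[0,0,0,0,0,0,0],[0,0,0,0,0,0,0],[0,0,0,0,0,0,0],[0,0,0,0,0,0,0],[0,0,0,0,0,0,0],[0,0,0,0,0,0,0]]]' >/dev/null; python3 m.py 2
```

```text
plate F mean [ 3.07  1.96 -1.33] sd [0.53 0.33 0.33]
t39.4 plate [ 1.5593e+02 -9.0000e-02  5.1010e+01] F [ 3.8   1.85 -1.  ] toolx yaw-plate-pi 0.0001 tz 0.0001 g -0.001
```

```bash
python3 -m crank '[[[0.006,0,0,0,0,0,0],[0.004,0,0,0,0,0,0],[0,0,0,0,0,0,0],[0,0,0,0,0,0,0],[0,0,0,0,0,0,0],[0,0,0,0,0,0,0],[0,0,0,0,0,0,0],[0,0,0,0,0,0,0]]]' >/dev/null; python3 m.py 2
```

```text
plate F mean [ 4.57  1.94 -2.71] sd [0.44 0.17 0.2 ]
t40.3 plate [ 1.5579e+02 -7.0000e-02  5.1060e+01] F [ 3.97  1.81 -2.97] toolx yaw-plate-pi 0.0 tz -0.0003 g 0.001
```

```bash
python3 -m crank '[[[0.006,0,0,0,0,0,0],[0.004,0,0,0,0,0,0],[0,0,0,0,0,0,0],[0,0,0,0,0,0,0],[0,0,0,0,0,0,0],[0,0,0,0,0,0,0],[0,0,0,0,0,0,0],[0,0,0,0,0,0,0]]]' >/dev/null; python3 m.py 2
```

```text
plate F mean [ 6.46  2.33 -2.94] sd [0.39 0.17 1.17]
t41.2 plate [ 1.5579e+02 -1.0000e-01  5.1090e+01] F [ 6.97  2.64 -1.81] toolx yaw-plate-pi 0.0 tz -0.001 g -0.001
```

```bash
python3 -m crank '[[[-0.12,0,0,0,0,0,0],[-0.6,0,-0.2,0,0,0,0],[0,0,-0.7,0,0,0,0],[0,0,-0.7,0,0,0,0],[0.6,0.82,0,0,0,0,0],[0.74,1,0,0,0,0,0],[0.74,1,0,0,0,0,0],[0.74,1,0,0,0,0,0]]]' >/dev/null; python3 h.py;  python3 -m crank '[[[0.74,1,0,0,0,0,0],[0.74,1,0,0,0,0,0],[0.74,1,0,0,0,0,0],[0.3,0.5,0,0,0,0,0],[0,0,0.4,0,0,0,0],[0,0,0.6,0,0,0,0],[0,0,0.5,0,0,0,0],[0,0,0.1,0,0,0,0]]]' >/dev/null; python3 h.py
```

```text
t42.0 plate [101.66  95.85  90.96] F [-0.43  0.62 -0.58] toolx yaw-plate-pi -0.0001 tz 0.0019 g -0.003
t42.8 plate [ 39.48 181.46  48.36] F [ 0.35 -0.07  0.25] toolx yaw-plate-pi -0.0015 tz 0.0039 g 0.001
```

```bash
python3 -m crank '[[[0,-0.2,0,0,0,0,0],[0,-0.2,0,0,0,0,0],[0,-0.15,0,0,0,0,0],[0,-0.06,0,0,0,0,0],[0,-0.04,0,0,0,0,0],[0,-0.02,0,0,0,0,0],[0,0,0,0,0,0,0],[0,0,0,0,0,0,0]]]' >/dev/null; python3 m.py 2
```

```text
plate F mean [-0.1  -0.28 -0.18] sd [0.82 0.4  0.51]
t43.7 plate [ 39.91 166.25  51.04] F [-1.06  0.14  0.3 ] toolx yaw-plate-pi 0.0002 tz -0.0 g -0.003
```

```bash
python3 -m crank '[[[0,-0.014,0,0,0,0,0],[0,-0.01,0,0,0,0,0],[0,-0.006,0,0,0,0,0],[0,-0.006,0,0,0,0,0],[0,0,0,0,0,0,0],[0,0,0,0,0,0,0],[0,0,0,0,0,0,0],[0,0,0,0,0,0,0]]]' >/dev/null; python3 m.py 2
```

```text
plate F mean [-0.1   1.44  0.23] sd [0.36 0.23 0.4 ]
t44.6 plate [ 39.95 165.3   51.04] F [ 0.26  1.16 -0.08] toolx yaw-plate-pi 0.0001 tz -0.0001 g -0.004
```

```bash
python3 -m crank '[[[0,-0.006,0,0,0,0,0],[0,-0.006,0,0,0,0,0],[0,0,0,0,0,0,0],[0,0,0,0,0,0,0],[0,0,0,0,0,0,0],[0,0,0,0,0,0,0],[0,0,0,0,0,0,0],[0,0,0,0,0,0,0]]]' >/dev/null; python3 m.py 2
```

```text
plate F mean [ 0.13  5.01 -0.67] sd [0.39 0.22 0.39]
t45.5 plate [ 39.93 165.21  51.08] F [ 0.28  4.73 -1.22] toolx yaw-plate-pi 0.0001 tz -0.0002 g -0.001
```

```bash
python3 -m crank '[[[0,0.12,0,0,0,0,0],[0,0.6,0,0,0,0,0],[0.6,0,0,0,0,0,0],[0.8,0,0,0,0,0,0],[0.8,0,0,0,0,0,0],[0.8,0,0,0,0,0,0],[0.2,-0.15,0,0,0,0,0],[0,-0.15,0,0,0,0,0]]]' >/dev/null; python3 h.py;  python3 -m crank '[[[0,-0.15,0,0,0,0,0],[0,-0.1,0,0,0,0,0],[0,-0.06,0,0,0,0,0],[0,-0.02,0,0,0,0,0],[0,-0.02,0,0,0,0,0],[0,0,0,0,0,0,0],[0,0,0,0,0,0,0],[0,0,0,0,0,0,0]]]' >/dev/null; python3 m.py 2
```

```text
t46.3 plate [-40.04 175.7   51.27] F [ 0.67 -0.53 -0.34] toolx yaw-plate-pi 0.001 tz -0.0004 g -0.002
plate F mean [ 0.3  -0.98  0.18] sd [0.39 0.32 0.53]
t47.2 plate [-40.07 166.74  51.06] F [ 0.79 -0.6   0.87] toolx yaw-plate-pi 0.0001 tz -0.0 g 0.004
```

```bash
python3 -m crank '[[[0,-0.014,0,0,0,0,0],[0,-0.01,0,0,0,0,0],[0,-0.008,0,0,0,0,0],[0,-0.006,0,0,0,0,0],[0,0,0,0,0,0,0],[0,0,0,0,0,0,0],[0,0,0,0,0,0,0],[0,0,0,0,0,0,0]]]' >/dev/null; python3 m.py 2
```

```text
plate F mean [-0.08  3.43 -0.54] sd [0.52 0.53 0.23]
t48.1 plate [-40.07 165.89  51.05] F [-0.35  3.69 -0.43] toolx yaw-plate-pi -0.0 tz -0.0001 g 0.001
```

```bash
python3 -m crank '[[[0,-0.006,0,0,0,0,0],[0,-0.006,0,0,0,0,0],[0,0,0,0,0,0,0],[0,0,0,0,0,0,0],[0,0,0,0,0,0,0],[0,0,0,0,0,0,0],[0,0,0,0,0,0,0],[0,0,0,0,0,0,0]]]' >/dev/null; python3 m.py 2
```

```text
plate F mean [-0.16  5.54 -0.91] sd [0.52 0.42 0.22]
t49.0 plate [-40.08 165.82  51.07] F [-0.36  5.44 -0.68] toolx yaw-plate-pi -0.0 tz -0.0002 g 0.001
```

All three stops bear firmly, so I'm backing off and handing in.

```bash
python3 -m crank '[[[0,0.12,0,0,0,0,0],[0,0.6,0,0,0,0,0],[0,0,-0.4,0,0,0,0],[0,0,-0.8,0,0,0,0],[0,0,-0.8,0,0,0,0],[0,0,-0.4,0,0,0,0],[0,0,0,0,0,0,0],[0,0,0,0,0,0,0]]]'; python3 -c "
from rig import *
print(finish_job())"
```

```text
time_s: 49.8
eef_pos: [491.2, 226.4, 110.6]
ee_rot: [-0.0, 0.078, 0.997, -0.0]
force: [0.1, -1.3, 0.2]
grip_width: 0.001
grip_force: 0.0
the job is handed in; nothing more can be done
None
```

All three stops were pushed up until they bore on the housing (an estimated 2–4 N each, with no sign of it shifting); I backed the arm off and handed the job in at about 50 s, but the hand-in returned no verdict.

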